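# Put a small radio receiver back together

### The arm

A 6-joint arm with a two-finger parallel gripper is mounted at the origin on a cart in front of the work surface, level with it; the furniture and walls round the work are solid. World frame = base frame: x ahead of the robot, y to its left, z up, the work surface at z = 0. Lengths are in mm, angles in degrees, forces in N, time in s.
With the tool pointing down it reaches from about 300 to 850 mm from the base axis. Payload 4.2 kg.
Tool frame: the origin (TCP) lies between the finger pads; the fingertips stand 11 mm ahead of it and the grasp point (between the pads) lies 8 mm behind it (env.tips_ahead is the distance from the TCP to the fingertips, in mm); z points along the fingers, y is the line along which they close (so a half turn about z gives the same grasp; the last joint's range is limited). The gripper opens to 91 mm and grips with 3 to 60 N. Pads are 32 mm wide; open, the fingers measure 118 mm over their backs; the gripper's body (76 mm by 178 mm) begins 60 mm behind the grasp point.
Start: joints at [-74.714, 18.312, 89.639, -0, 72.044, -1.146], TCP at [162.662, -551.531, 195.176] pointing down, gripper open.
Joint ranges: [-177.97, 177.97], [-48.28, 115.42], [12.27, 149.76], [-77.06, 257.06], [2.81, 150.46], [-146.56, 146.56]. Speed limits (degrees/s): [147.25, 147.25, 180, 180, 180, 180].

### API

Orientations are given as [roll, pitch, yaw] about the fixed x, y, z axes, in that order (R = Rz(yaw) Ry(pitch) Rx(roll)).
In Python, from workcell import env, cams gives the robot as it stands.
- The arm moves only by the tool step_arm, never from a script. Its arguments are lists of equal length, an entry for each row: "linear": the shift along the tool's x, y, z in units of 30 cm (1.0 is 30 cm), a list of three; "turn": the turn about the tool's z in units of 360 degrees (1.0 is 360 degrees). In form: {"linear": [[tx, ty, tz], ...], "turn": [turn, ...]}. A call has 1 to 20 rows; each row is the pose to reach, as a shift and turn from the pose commanded when the call began, along the tool's axes at that moment, turning the shorter way round; what a row does not reach only later rows make up. A row lasts 1/8 s, in which the tool goes at most 62.5 mm and 10.7 degrees, less where a joint would pass 70% of its speed; a pose out of reach is approached as far as the arm can. A call with a number of a shift or a turn outside -1 to 1 is refused whole. A call with a gripper value outside its range is refused whole. "fingers" is the closure, from -1 (fully open) to 1 (shut), so that 0 is half open, set as the call begins (left out, the last holds). The fingers move at their own pace and stop on an object; "force" is the grip in N (left out, the last holds). Time passes only in rows, so rows that repeat a pose let the fingers close. It gives the time, the measured TCP pose, the force, the opening and the grip force at its end, in the units of the state.
- env.state(): the state, without advancing time (a new reading comes with each control period).
- cams.grab_frame(name): name is "scene" or "top" or "wrist"; returns a dict with "color" (480x640x3 uint8, blue, green, red), "fx", "fy", "cx", "cy" (pixels), "extrinsics" (4x4, takes a point from camera to world coordinates); the wrist camera has in their place "tool_from_camera" (4x4, takes a point from camera to tool coordinates, whose origin is the TCP and whose axes are the flange's). Camera axes: x right, y down, z forward; pixel columns grow to the right and rows downward; lengths in mm; the calibration is good to about 2 mm. A picture is of the moment at which its call begins: read the wrist's pose just before it. There is no depth.
- env.job_done(): hands the job in; it is judged then, once.
The state is a dict: "time_s": time; "qpos": joint angles; "qvel": joint speeds; "effort": joint torques, N m; "ee_pos": TCP position; "ee_rot": TCP orientation; "force": force on the tool from outside, world axes, zero at the start; "torque": the same for the moment, N m; "gripper_width": finger opening in mm; "gripper_force": force on a finger pad.
Only numpy, scipy, OpenCV 4.12 (cv2) and the standard library are available. Lean on these libraries where they do the work, as an engineer would, in place of code of your own. Each camera call takes 0.05 s, during which the arm holds its last target. There are 200 camera calls.

### The job

Put the repaired radio receiver back together on its pale metal chassis, in this order: the battery in the black holder with its plus end (blue, not yellow) at the red contact, the green radio board in its black carrier between the four brass pillars and down on the ledges over the battery, the tin screening can over the board inside the carrier's raised rim, and last the blue cover, all the way down on the chassis. The board, the can and the cover may go on either way round. Set each part down, do not drop it, and let it go before you fetch the next.

Things in the scene. Friction and masses are not known exactly. Their poses are not given: they have to be found in the camera images.
- chassis: Bare pale aluminium chassis, fixed. Origin: centre of underside; x width, y length. Base plate 72 (x) by 120 (y) by 4 mm, long sides open. End panels at |y| 53.5-55.5 mm, 38 mm high. Brass pillars, 8 mm thick, at x +-26, y +-51 mm, straight to z 38, then tapering to a point at z 48: they centre board and cover (4 mm capture). Ledges for the board: top z 24 mm, |x|<20, |y| 41.5-53.5 mm.
- battery_holder: Black battery holder on the chassis' base, along the chassis' y. Origin: centre of its floor's top, 6 mm above the chassis' underside; axes as the chassis. Clear space 18 (x) by 56 (y) mm. Each side has two spreading clips at |y| 16-24 mm, 10 mm high, open between them for the fingers; end stops 10 mm high.
- plus_contact: Red upright contact plate, 16 mm wide, rising 13 mm above the holder's floor at the holder's +y end (28 mm from its centre): the battery's plus end belongs here. A coil spring is at the other end. Part of the chassis.
- battery: Yellow-and-blue AA-size battery, 50 mm long, 15 mm thick, lying; does not roll. Origin: centre of underside; y along its length. Plus end (blue, with nub) at its -y; the yellow end is minus. Grip across the thickness at mid-length (solid 12 mm wide, 14 mm high). Home: origin on the holder's origin, y along the holder's y, plus end at the red contact.
- radio_board: Green board in a black carrier, 52 (x) by 100 (y) mm, corners notched for the pillars (2 mm clear). Origin: centre of underside. Grip the two long rails across x at mid-length: 52 mm wide, 10 mm high. Board surface 6 mm above origin; rim round it to 10 mm, clear inside 46 (x) by 64 (y) mm. Home: origin 24 mm above the chassis' origin, y along its y (either way). 0.05-0.1 kg.
- screen_can: Bright tin screening can, a box open below: 40 (x) by 54 (y) by 18 mm high, six small holes in its top. Origin: centre of its open underside. Grip across x, fingertips 5 mm or more above its lower edge, since the carrier's rim rises 4 mm round it when home. Home: origin 6 mm above the radio board's origin, y along the board's y (either way).
- cover: Blue metal cover, open below, 68 (x) by 119 (y) mm, top at 52 mm, inside clear 64 by 115 mm. Origin: centre of underside. Black strap handle on top: bar along y on the centre line, 14 mm wide, 71-83 mm above origin, 19 mm free below it over the middle 48 mm: grip it across x. Home: origin 4 mm above the chassis' origin (walls on the base plate), y along its y (either way). 0.2-0.35 kg.
Not all that is in view belongs to the job. Of the things shaped like the screen_can, the bare steel one is meant.

How it is judged:
By the outcome, as a careful person would: the job done as asked, in the order asked, and still so for the second after the job is handed in, with the robot touching nothing.
It also fails if it takes over 109 s, if anything falls off the work surface, if the arm or the gripper's body presses on something with over 40 N, if the wrist force passes 120 N, or if a joint passes its speed limit or range.

## Working session

There is one attempt and no reset: what is moved stays moved. The work goes in short steps, Python scripts to look and compute and a tool call to move; the robot and the scene stay as the last step left them, time stands still between calls to the robot, and variables do not carry over. Pictures are saved under pics/ and viewed, at most 14 in all, crops included, and the job is handed in when it is done.

Besides the shell and the picture viewer there is one more tool, called after "Request:" as name([rows], argument=value, ...), one row to a line, values as JSON. step_arm: Moves the arm, as the interface text tells. Its arguments: {"type":"object","properties":{"linear":{"type":"array"},"turn":{"type":"array"},"fingers":{"type":"number"},"force":{"type":"number"}},"required":["linear","turn"]}

```bash
mkdir -p pics; ls
python3 - <<'E'
from workcell import env,cams
import cv2,json
s=env.state();print({k:s[k] for k in('time_s','ee_pos','ee_rot','gripper_width')},env.tips_ahead)
for n in('top','scene'):
    f=cams.grab_frame(n);cv2.imwrite(f'pics/{n}0.png',f['color']);print(n,f['fx'],f['fy'],f['cx'],f['cy'],f['extrinsics'])
E
```

```text
pics
{'time_s': 0.0, 'ee_pos': array([ 162.48837094, -551.00118602,  194.31995688]), 'ee_rot': array([-1.79898803e+02, -1.77819301e-03,  1.64309067e+01]), 'gripper_width': 91.62266702547905} 11.0
top 568.9113376333196 568.9113376333196 311.83317363687746 239.2493969019171 [[-3.85380969e-03 -9.92181264e-01  1.24745691e-01  4.05814790e+02]
 [-9.99912466e-01  2.24443080e-03 -1.30392492e-02  2.16653045e+01]
 [ 1.26573157e-02 -1.24785022e-01 -9.92103064e-01  1.07647611e+03]
 [ 0.00000000e+00  0.00000000e+00  0.00000000e+00  1.00000000e+00]]
scene 520.2822309273239 520.2822309273239 316.6798305184606 242.07331150685343 [[ 8.42645260e-01 -4.24946928e-01  3.30709954e-01  2.17297393e+02]
 [-5.38290139e-01 -6.48941730e-01  5.37697273e-01 -4.54898454e+02]
 [-1.38813148e-02 -6.31105966e-01 -7.75572414e-01  7.43025376e+02]
 [ 0.00000000e+00  0.00000000e+00  0.00000000e+00  1.00000000e+00]]
```

View pics/top0.png

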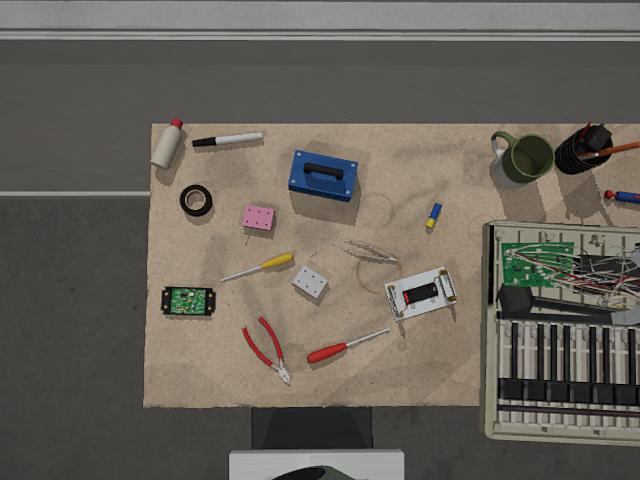

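View pics/scene0.png

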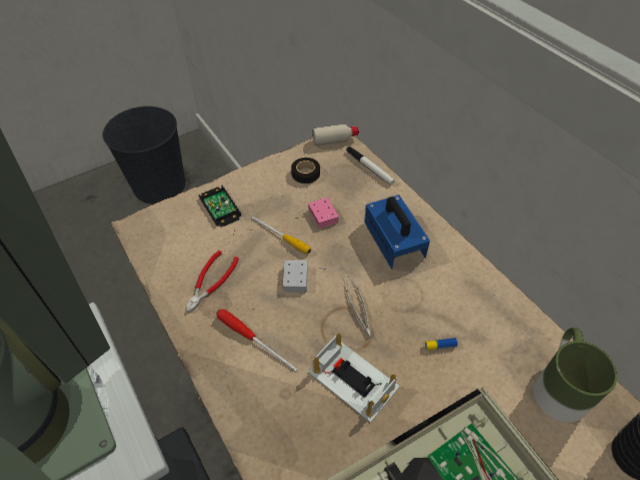

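Both views show all parts. In the top view the chassis is at (420,295) with the red contact on its left. The battery is at (433,216), the board at (188,301), the steel can at (310,282), a pink decoy can at (259,217) and the cover at (323,175).

```bash
cat > h.py <<'E'
from workcell import env,cams
import cv2,numpy as np
from scipy.spatial.transform import Rotation as R
def grab(n):
    s=env.state(); f=cams.grab_frame(n)
    if n=='wrist':
        T=np.eye(4);T[:3,:3]=R.from_euler('xyz',s['ee_rot'],degrees=True).as_matrix();T[:3,3]=s['ee_pos']
        f['extrinsics']=T@np.array(f['tool_from_camera'])
    f['E']=np.array(f['extrinsics']);return f
def ray(f,p,z):
    p=np.atleast_2d(np.float64(p));d=np.c_[(p[:,0]-f['cx'])/f['fx'],(p[:,1]-f['cy'])/f['fy'],np.ones(len(p))]@f['E'][:3,:3].T
    o=f['E'][:3,3];return (o+d*((z-o[2])/d[:,2])[:,None])
def pix(f,P):
    P=np.atleast_2d(P);c=(P-f['E'][:3,3])@f['E'][:3,:3]
    return np.c_[c[:,0]/c[:,2]*f['fx']+f['cx'],c[:,1]/c[:,2]*f['fy']+f['cy']]
def hsv(f,lo,hi,roi=None):
    m=cv2.inRange(cv2.cvtColor(f['color'],cv2.COLOR_BGR2HSV),np.array(lo),np.array(hi))
    if roi:
        k=np.zeros_like(m);x0,y0,x1,y1=roi;k[y0:y1,x0:x1]=255;m&=k
    return m
def big(m,n=1):
    c=cv2.findContours(m,cv2.RETR_EXTERNAL,cv2.CHAIN_APPROX_NONE)[0]
    return sorted(c,key=cv2.contourArea,reverse=True)[:n]
def rect(f,c,z):
    # min-area rectangle on plane z: centre, sizes, yaw of long axis
    P=ray(f,c.reshape(-1,2),z)[:,:2].astype(np.float32);(x,y),_,_=r=cv2.minAreaRect(P)
    b=cv2.boxPoints(r);e=[b[1]-b[0],b[2]-b[1]];e.sort(key=np.linalg.norm)
    return np.round([x,y,*map(np.linalg.norm,e),np.degrees(np.arctan2(e[1][1],e[1][0]))%180],1)
def cen(c):
    m=cv2.moments(c);return [m['m10']/m['m00'],m['m01']/m['m00']]
E
cat > m1.py <<'E'
from h import *
f=grab('top')
ye=big(hsv(f,(20,120,80),(35,255,255),(415,195,450,240)))[0];bl=big(hsv(f,(100,120,50),(130,255,255),(415,195,450,240)))[0]
a,b=ray(f,[cen(ye),cen(bl)],10);print('batt',rect(f,np.vstack([ye,bl]),8),'yel',a.round(1),'blu',b.round(1),'dir plus',np.degrees(np.arctan2(*(b-a)[1::-1])))
print('board',rect(f,big(hsv(f,(0,0,0),(179,255,60),(150,270,225,330)))[0],8))
print('can',rect(f,big(hsv(f,(0,0,110),(179,40,255),(280,255,335,310)))[0],18))
print('cover',rect(f,big(hsv(f,(100,120,30),(130,255,255),(280,140,365,205)))[0],52),'handle',rect(f,big(hsv(f,(0,0,0),(179,255,50),(295,155,350,185)))[0],83))
r=big(hsv(f,(0,150,80),(8,255,255),(390,270,430,320)))[0];print('red',ray(f,[cen(r)],19))
for c in big(hsv(f,(12,90,50),(30,255,230),(375,255,470,325)),8):
    if cv2.contourArea(c)>5: print('brass',cen(c),cv2.contourArea(c),ray(f,[cen(c)],40).round(1))
crops=[f['color'][y-40:y+40,x-50:x+50] for x,y in((420,295),(433,216),(310,282),(188,301))]
v=np.vstack([np.hstack(crops[:2]),np.hstack(crops[2:])]);cv2.imwrite('pics/c1.png',cv2.resize(v,(750,600),interpolation=cv2.INTER_CUBIC))
E
python3 m1.py
```

```text
batt [ 585.7 -225.    14.4   48.9  152.3] yel [ 571.2 -216.8   10. ] blu [ 593.9 -228.    10. ] dir plus -26.21404438072884
board [425.3 238.7  50.7  98.7  87.8]
can [460.7  11.8  40.7  55.1  56.2]
cover [653.  -11.4  75.7 117.5  78.4] handle [653.8 -12.   19.3  69.8  78.8]
red [[ 429.56093792 -166.59456048   19.        ]]
brass [442.66666666666663, 271.68553459119494] 26.5 [[ 475.8 -231.    40. ]]
brass [451.30065359477123, 298.359477124183] 25.5 [[ 427.2 -245.2   40. ]]
brass [391.8333333333333, 286.38888888888886] 6.0 [[ 449.3 -137.3   40. ]]
```

View pics/c1.png

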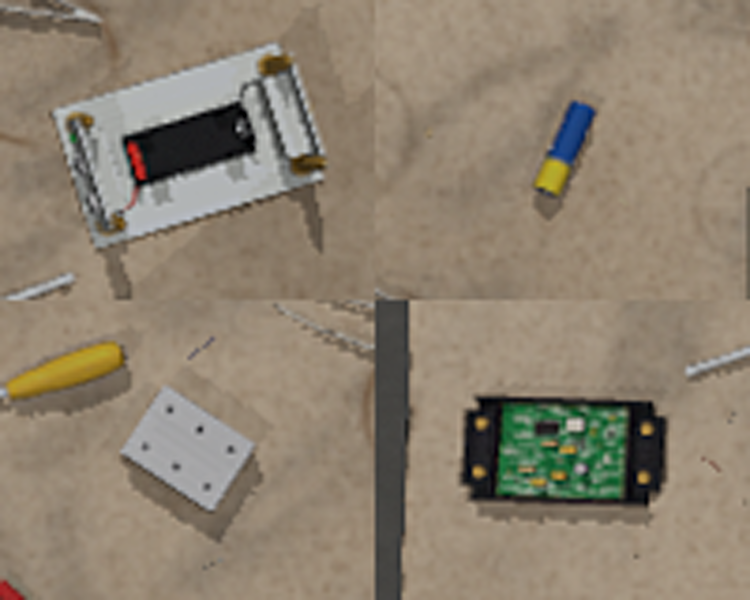

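```bash
cat > mv.py <<'E'
# usage: mv.py x y z yaw [...]: prints shifts/turns from the commanded pose (cmd.json), keeps the last as commanded
import sys,json,os,numpy as np
from scipy.spatial.transform import Rotation as R
c=json.load(open('cmd.json')) if os.path.exists('cmd.json') else [162.662,-551.531,195.176,16.43]
a=np.float64(sys.argv[1:]).reshape(-1,4);M=R.from_euler('xyz',[180,0,c[3]],degrees=True).as_matrix();p=c
for t in a:
    l=np.round(M.T@(t[:3]-c[:3])/300,4);u=round(-((t[3]-c[3]+180)%360-180)/360,4)
    n=max(np.linalg.norm(t[:3]-p[:3])/62.5,abs((t[3]-p[3]+180)%360-180)/10.7);p=t
    print(l.tolist(),u,'rows %.1f'%n)
q=np.array(c[:3])+M@l*300;json.dump([*q,c[3]-u*360],open('cmd.json','w'))
E
python3 - <<'E'
from h import *
f=grab('wrist');print(np.round(f['tool_from_camera'],3).tolist(),f['fx'],f['cx'],f['cy'])
E
python3 mv.py 400 -195 300 16
```

```text
[[-0.0, -0.962, -0.272, 76.596], [1.0, -0.0, -0.001, -0.842], [0.0, -0.272, 0.962, -189.546], [0.0, 0.0, 0.0, 1.0]] 364.900979799352 320.0395344736591 241.3471337782689
[1.095, -0.9161, -0.3494] 0.0012 rows 7.1
```

```bash
rm cmd.json; python3 mv.py 330 -350 200 16; python3 mv.py 490 -190 120 16
```

```text
[0.725, -0.4866, -0.0161] 0.0012 rows 4.2
[0.6597, -0.3657, 0.2667] -0.0 rows 3.8
```

Request:
step_arm([
  [0.725,-0.4866,-0.0161],
  [0.725,-0.4866,-0.0161],
  [0.725,-0.4866,-0.0161],
  [0.725,-0.4866,-0.0161],
  [0.725,-0.4866,-0.0161],
], turn=[0.0012,0.0012,0.0012,0.0012,0.0012])

```text
time_s: 0.82
ee_pos: [331.5, -347.4, 200.1]
ee_rot: [-180.0, -0.0, 16.3]
force: [-0.1, -0.2, 0.4]
gripper_width: 90.8
gripper_force: 0.0
```

Request:
step_arm([
  [0.6597,-0.3657,0.2667],
  [0.6597,-0.3657,0.2667],
  [0.6597,-0.3657,0.2667],
  [0.6597,-0.3657,0.2667],
  [0.6597,-0.3657,0.2667],
  [0.6597,-0.3657,0.2667],
], turn=[0,0,0,0,0,0])

```text
time_s: 1.58
ee_pos: [489.6, -190.9, 119.9]
ee_rot: [180.0, 0.0, 16.0]
force: [-0.3, -0.0, -0.2]
gripper_width: 90.9
gripper_force: 0.0
```

Run:
```python
from h import *
f=grab('wrist');s=env.state();print(s['time_s'],s['ee_pos'],s['ee_rot'],s['force']);cv2.imwrite('pics/w1.png',f['color'])
import pickle;pickle.dump(f,open('w1.pkl','wb'))
```

```text
1.625 [ 489.47212284 -191.23008726  120.24426728] [1.79957480e+02 1.14515430e-02 1.59343867e+01] [ 0.54474645 -0.04911287  0.27591783]
```

View pics/w1.png

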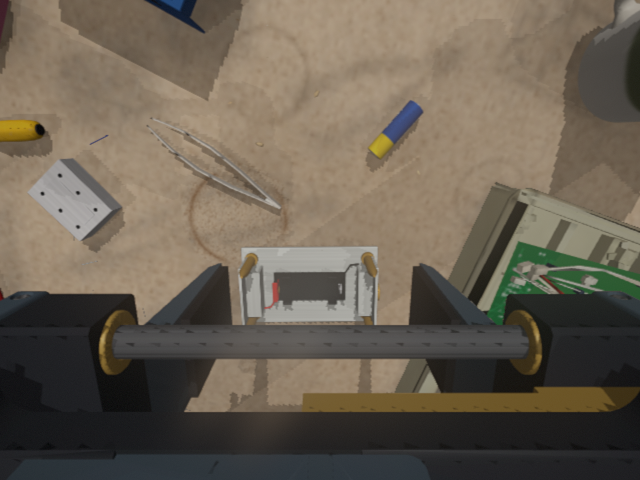

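The wrist view shows the chassis far long edge from (243,247) to (378,247). The battery is at (397,130), the red contact at (275,293) and the can at (75,200).

```bash
cat > m2.py <<'E'
from h import *
import pickle
f=pickle.load(open('w1.pkl','rb'))
ye=big(hsv(f,(20,120,80),(35,255,255),(350,90,440,170)))[0];bl=big(hsv(f,(100,80,50),(130,255,255),(350,90,440,170)))[0]
a,b=ray(f,[cen(ye),cen(bl)],10);print('batt',rect(f,np.vstack([ye,bl]),8),(b-a)[:2])
print('can',rect(f,big(hsv(f,(0,0,95),(179,45,255),(15,150,130,250)))[0],18))
m=hsv(f,(0,0,140),(179,28,255),(225,235,395,330));c=big(m)[0].reshape(-1,2)
r0=[(x,c[c[:,0]==x][:,1].min()) for x in range(255,368)];vx,vy,x0,y0=cv2.fitLine(np.float32(r0),cv2.DIST_HUBER,0,.01,.01).ravel()
print('edge',y0,vy/vx,'xrange',[(y,c[c[:,1]==y][:,0].min(),c[c[:,1]==y][:,0].max()) for y in(249,252,256,260,270,280)])
red=big(hsv(f,(0,130,80),(8,255,255),(255,270,300,325)))[0];print('red',red.reshape(-1,2).min(0),red.reshape(-1,2).max(0),ray(f,[cen(red)],12))
cv2.imwrite('pics/c2.png',cv2.resize(f['color'][235:335,230:390],None,fx=5,fy=5,interpolation=cv2.INTER_CUBIC))
E
python3 m2.py
```

```text
batt [ 585.5 -224.    14.1   48.7  154.7] [ 22.69375346 -10.51470088]
can [463.5   8.5  49.4  56.6  55.8]
edge 247.0 0.0 xrange [(249, np.int32(241), np.int32(377)), (252, np.int32(241), np.int32(377)), (256, np.int32(242), np.int32(377)), (260, np.int32(242), np.int32(376)), (270, np.int32(256), np.int32(344)), (280, np.int32(264), np.int32(272))]
red [273 283] [277 301] [[ 426.58683225 -166.47346509   12.        ]]
```

View pics/c2.png

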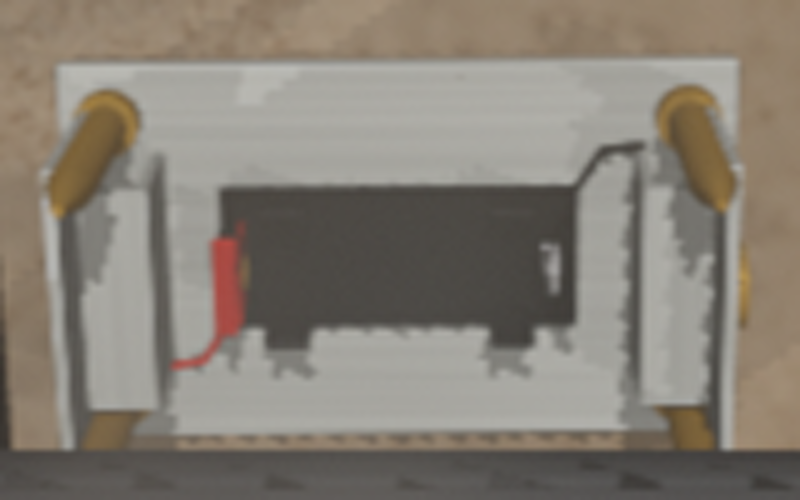

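```bash
cat > m3.py <<'E'
from h import *
import pickle
f=pickle.load(open('w1.pkl','rb'))
from scipy.optimize import least_squares
# image point, chassis point (ring around the pillar base at centre; tips; far plate corners)
q=np.array([[57,63],[740,60],[58,212],[725,208]])/5+[230,235]
L=np.array([[36,60,4],[36,-60,4],[26,51,48],[26,-51,48]],float)
print([ray(f,[a],b[2]).round(1).tolist() for a,b in zip(q,L)])
def fun(v):
    A=R.from_euler('z',v[2],degrees=True).as_matrix();return (pix(f,L@A.T+[v[0],v[1],0])-q).ravel()
r=least_squares(fun,[440,-190,16]);print(r.x,r.fun.round(2))
A=R.from_euler('z',r.x[2],degrees=True).as_matrix();g=lambda p:((pix(f,A@np.array(p)+[r.x[0],r.x[1],0])-[230,235])*5).round(0)
for n,p in dict(red=[8,28,19],red2=[-8,28,19],neartip=[-36,0,4],ledge=[20,41.5,24],ledge2=[20,-41.5,24]).items(): print(n,g(p))
print(r.x)
E
python3 m3.py
```

```text
[[[455.6, -128.1, 4.0]], [[489.0, -242.8, 4.0]], [[447.8, -139.4, 48.0]], [[476.6, -237.4, 48.0]]]
[ 437.44314692 -195.61635235   16.27929275] [-0.34  0.37  0.34  0.25  0.08 -0.33 -0.08 -0.21]
red [[235. 246.]]
red2 [[238. 332.]]
neartip [[404. 435.]]
ledge [[147. 191.]]
ledge2 [[645. 188.]]
[ 437.44314692 -195.61635235   16.27929275]
```

```bash
python3 mv.py 585.5 -224 60 -25.5 585.5 -224 21 -25.5;python3 mv.py 585.5 -224 90 -25.5; python3 mv.py 437.4 -195.6 95 106.3 437.4 -195.6 95 106.3
```

```text
[0.2748, 0.1967, 0.2] 0.1153 rows 3.9
[0.2748, 0.1967, 0.33] 0.1153 rows 0.6
[-0.0, 0.0, -0.23] -0.0 rows 1.1
[-0.4863, 0.1272, -0.0167] -0.3661 rows 12.3
[-0.4863, 0.1272, -0.0167] -0.3661 rows 0.0
```

Request:
step_arm([
  [0.2748,0.1967,0.2],
  [0.2748,0.1967,0.2],
  [0.2748,0.1967,0.2],
  [0.2748,0.1967,0.2],
  [0.2748,0.1967,0.2],
  [0.2748,0.1967,0.27],
  [0.2748,0.1967,0.33],
  [0.2748,0.1967,0.33],
], turn=[0.1153,0.1153,0.1153,0.1153,0.1153,0.1153,0.1153,0.1153], fingers=-0.3)

```text
time_s: 2.62
ee_pos: [584.0, -223.9, 19.6]
ee_rot: [180.0, 0.2, -25.5]
force: [0.8, 0.4, 1.2]
gripper_width: 59.5
gripper_force: 0.0
```

Request:
step_arm([
  [0,0,0],
  [0,0,0],
  [0,0,0],
  [0,0,0],
  [0,0,0],
], turn=[0,0,0,0,0], fingers=1, force=15)

```text
time_s: 3.25
ee_pos: [585.6, -224.0, 21.1]
ee_rot: [180.0, -0.0, -25.5]
force: [-0.1, 0.8, 0.6]
gripper_width: 11.8
gripper_force: 0.0
```

Request:
step_arm([
  [0,0,0],
  [0,0,0],
  [0,0,-0.1],
  [0,0,-0.23],
  [0,0,-0.23],
], turn=[0,0,0,0,0])

```text
time_s: 3.88
ee_pos: [587.8, -224.9, 93.4]
ee_rot: [-180.0, -0.4, -25.5]
force: [-0.3, -1.1, -0.0]
gripper_width: 0.6
gripper_force: 0.0
```

Run:
```python
from h import *
f=grab('wrist');cv2.imwrite('pics/w2.png',f['color'])
import pickle;pickle.dump(f,open('w2.pkl','wb'))
f=grab('top');cv2.imwrite('pics/t2.png',cv2.resize(f['color'][180:260,390:490],None,fx=5,fy=5))
```

```text
(no output)
```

View pics/w2.png

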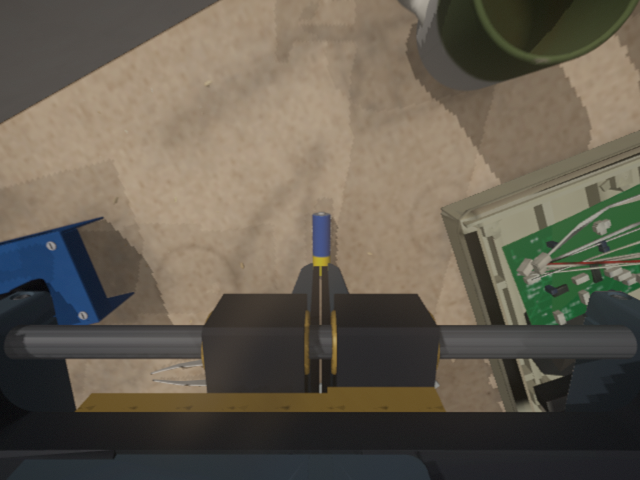

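The wrist view shows the battery at (321,240), still aligned below the fingers. The grip slipped off because it was too high.

```bash
python3 - <<'E'
from h import *
import pickle
for n,roi in(('w1.pkl',(350,90,440,170)),('w2.pkl',(300,200,345,275))):
    f=pickle.load(open(n,'rb'));c=big(hsv(f,(100,80,30),(130,255,255),roi))[0];print(rect(f,c,8),ray(f,[cen(c)],8).round(1))
    P=ray(f,c.reshape(-1,2),8)[:,:2];d=np.array([np.cos(np.radians(-25.5)),np.sin(np.radians(-25.5))]);e=(P@d);print(e.max(),e.max()-np.array([585.5,-224])@d)
E
python3 mv.py 585.5 -224 90 -25.5;rm cmd.json; echo '[585.5,-224,90,-25.5]'>cmd.json
```

```text
[ 593.2 -227.3   12.4   32.   154.1] [[ 593.6 -227.6    8. ]]
649.2789901389298 24.38082046702823
[ 591.3 -225.8   11.1   31.4  154.5] [[ 591.5 -226.     8. ]]
646.5792056393607 21.681035967459138
[-0.2293, 0.4473, 0.0167] 0.3661 rows 12.3
```

```bash
python3 mv.py 584.5 -223.5 16 -25.5;python3 mv.py 584.5 -223.5 90 -25.5;python3 mv.py 437.4 -195.6 90 106.3
```

```text
[-0.0037, -0.0001, 0.2467] -0.0 rows 1.2
[-0.0, 0.0, -0.2467] -0.0 rows 1.2
[-0.4826, 0.1272, 0.0] -0.3661 rows 12.3
```

Request:
step_arm([
  [0,0,0],
  [0,0,0],
  [0,0,0.05],
  [-0.0037,0.0001,0.15],
  [-0.0037,0.0001,0.2467],
  [-0.0037,0.0001,0.2467],
  [-0.0037,0.0001,0.2467],
], turn=[0,0,0,0,0,0,0], fingers=-0.4)

```text
time_s: 4.85
ee_pos: [584.9, -223.7, 16.3]
ee_rot: [180.0, -0.0, -25.5]
force: [0.3, -0.3, 1.2]
gripper_width: 64.0
gripper_force: 0.0
```

Request:
step_arm([
  [0,0,0],
  [0,0,0],
  [0,0,0],
  [0,0,0],
  [0,0,0],
  [0,0,0],
  [0,0,0],
  [0,0,0],
], turn=[0,0,0,0,0,0,0,0], fingers=1, force=10)

```text
time_s: 5.85
ee_pos: [584.5, -223.5, 15.9]
ee_rot: [180.0, -0.0, -25.5]
force: [1.5, -0.4, -1.5]
gripper_width: 0.5
gripper_force: 0.0
```

Run:
```python
from h import *
f=grab('wrist');g=grab('scene');t=grab('top')
for n,h in(('w',f),('s',g),('t',t)):
    p=pix(h,[[584.5,-223.5,8]])[0];print(n,p)
    x,y=map(int,p);k=100 if n=='w' else 40
    cr=cv2.resize(h['color'][max(0,y-k):y+k,max(0,x-k):x+k],(260,260));globals()['c'+n]=cr
cv2.imwrite('pics/c3.png',np.hstack([cw,cs,ct]))
```

```text
w [320.96922816 275.14544457]
s [441.06491047 342.61505117]
t [432.86154346 215.92297472]
```

View pics/c3.png

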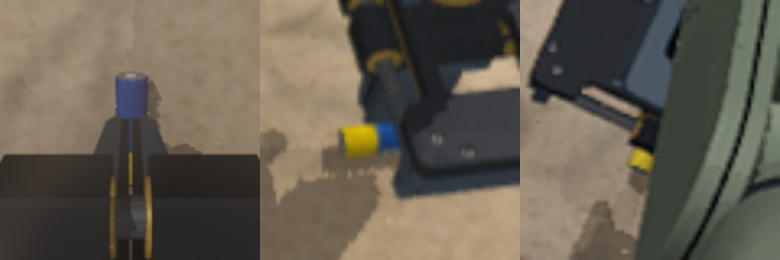

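The crops show the fingers closed above the battery, with the blue and yellow ends sticking out. I'll reopen, go lower and close in stages.

Request:
step_arm([
  [0,0,-0.05],
  [0,0,-0.05],
  [0,0,-0.05],
  [0,0,0.0],
  [0,0,0.0117],
  [0,0,0.0117],
], turn=[0,0,0,0,0,0], fingers=0.3)

```text
time_s: 6.75
ee_pos: [583.9, -223.3, 11.4]
ee_rot: [180.0, 0.1, -25.5]
force: [-0.1, -0.1, -0.0]
gripper_width: 31.9
gripper_force: 0.0
```

Request:
step_arm([
  [0,0,0],
  [0,0,0],
  [0,0,0],
], turn=[0,0,0], fingers=1, force=20)

```text
time_s: 7.12
ee_pos: [584.7, -223.6, 12.7]
ee_rot: [180.0, -0.0, -25.5]
force: [0.0, 0.2, -0.6]
gripper_width: 4.8
gripper_force: 0.0
```

Request:
step_arm([
  [0,0,0],
], turn=[0])

```text
time_s: 7.25
ee_pos: [584.5, -223.6, 12.6]
ee_rot: [180.0, -0.0, -25.5]
force: [-0.5, 0.5, -0.4]
gripper_width: 0.5
gripper_force: 0.0
```

Request:
step_arm([
  [0,0,0],
], turn=[0])

```text
time_s: 7.38
ee_pos: [584.5, -223.5, 12.5]
ee_rot: [180.0, -0.0, -25.5]
force: [0.1, -0.3, -0.7]
gripper_width: 0.5
gripper_force: 0.0
```

The fingers touch nothing even at TCP z=12.5. In the wrist image the fingertips also look about 25–30 mm higher than "11 mm ahead" would put them. I'll feel for the surface with open fingers.

Request:
step_arm([
  [0,0,0],
  [0,0,0],
  [0,0,0],
  [0,0,0.01],
  [0,0,0.02],
  [0,0,0.03],
  [0,0,0.03],
], turn=[0,0,0,0,0,0,0], fingers=0.3)

```text
time_s: 8.25
ee_pos: [584.2, -223.4, 3.0]
ee_rot: [180.0, 0.0, -25.5]
force: [-0.2, 0.1, 1.0]
gripper_width: 31.8
gripper_force: 0.0
```

Request:
step_arm([
  [0,0,0.01],
  [0,0,0.02],
  [0,0,0.02],
], turn=[0,0,0])

```text
time_s: 8.62
ee_pos: [584.2, -223.4, -2.9]
ee_rot: [180.0, 0.0, -25.5]
force: [1.4, 0.7, -1.2]
gripper_width: 31.5
gripper_force: 0.0
```

Request:
step_arm([
  [0,0,0.01],
  [0,0,0.02],
  [0,0,0.02],
], turn=[0,0,0])

```text
time_s: 9.0
ee_pos: [584.2, -223.4, -8.9]
ee_rot: [180.0, 0.0, -25.5]
force: [-1.2, 0.5, -0.1]
gripper_width: 31.9
gripper_force: 0.0
```

Run:
```python
from h import *
s=env.state();print(s['ee_pos'],s['qpos'],s['force'],s['time_s'])
g=grab('scene');x,y=map(int,pix(g,[[584.5,-223.5,8]])[0])
f=grab('wrist')
cv2.imwrite('pics/c4.png',np.hstack([cv2.resize(g['color'][y-60:y+40,x-60:x+60],(480,400)),cv2.resize(f['color'][200:300,270:370],(300,400))[:, :]]))
```

```text
[ 584.24428405 -223.42957349   -8.91500237] [-2.19798044e+01  3.32593782e+01  9.71705575e+01 -4.02682425e-03
  4.96079482e+01  9.35312230e+01] [-1.17359824  0.51850821 -0.12836954] 9.0
```

View pics/c4.png

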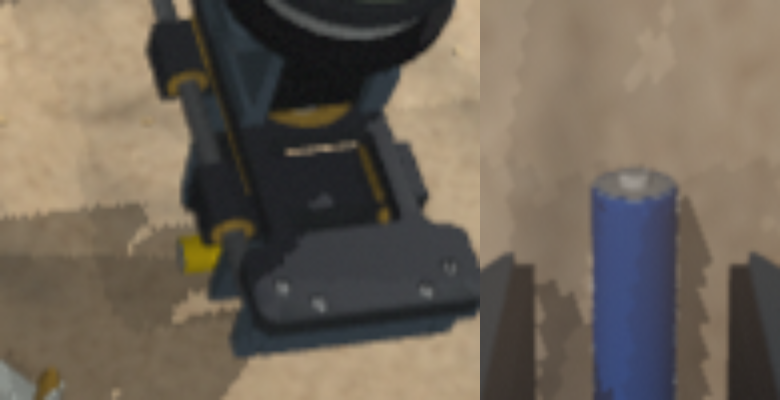

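The wrist crop shows the fingers straddling the battery with their tips at about its top, near row 266. From the 32 mm gap I work out a tip depth of 176 mm. That puts the true tips about 23 mm behind the reported TCP instead of 11 mm ahead. I'll use tip height = TCP z + 23 from here on.

Request:
step_arm([
  [0,0,0.01],
  [0,0,0.02],
  [0,0,0.03],
  [0,0,0.03],
], turn=[0,0,0,0])

```text
time_s: 9.6
ee_pos: [584.2, -223.5, -18.0]
ee_rot: [180.0, 0.0, -25.5]
force: [-0.7, 0.7, -0.6]
gripper_width: 31.9
gripper_force: 0.0
```

Request:
step_arm([
  [0,0,0],
  [0,0,0],
  [0,0,0],
  [0,0,0],
  [0,0,0],
], turn=[0,0,0,0,0], fingers=1, force=12)

```text
time_s: 10.22
ee_pos: [584.6, -223.6, -17.5]
ee_rot: [180.0, -0.0, -25.5]
force: [0.3, -0.4, 1.1]
gripper_width: 12.2
gripper_force: 12.0
```

```bash
echo '[584.5,-223.5,-17.5,-25.5]'>cmd.json; python3 mv.py 584.5 -223.5 60 -25.5; python3 mv.py 437.4 -195.6 60 106.3;python3 mv.py 437.4 -195.6 -6 106.3
```

```text
[-0.0, 0.0, -0.2583] -0.0 rows 1.2
[-0.4826, 0.1272, -0.0] -0.3661 rows 12.3
[0.0, 0.0, 0.22] -0.0 rows 1.1
```

Request:
step_arm([
  [0,0,-0.06],
  [0,0,-0.16],
  [0,0,-0.2583],
  [0,0,-0.2583],
], turn=[0,0,0,0])

```text
time_s: 10.72
ee_pos: [586.7, -224.4, 63.6]
ee_rot: [-180.0, -0.4, -25.5]
force: [-0.3, -0.7, 0.2]
gripper_width: 12.0
gripper_force: 12.0
```

Request:
step_arm([
  [-0.06,0.016,0],
  [-0.14,0.037,0],
  [-0.25,0.066,0],
  [-0.36,0.095,0],
  [-0.44,0.116,0],
  [-0.4826,0.1272,0],
  [-0.4826,0.1272,0],
  [-0.4826,0.1272,0],
  [-0.4826,0.1272,0],
  [-0.4826,0.1272,0],
  [-0.4826,0.1272,0],
  [-0.4826,0.1272,0],
  [-0.4826,0.1272,0],
  [-0.4826,0.1272,0],
  [-0.4826,0.1272,0],
], turn=[-0.0277,-0.0577,-0.0877,-0.1177,-0.1477,-0.1777,-0.2077,-0.2377,-0.2677,-0.2977,-0.3277,-0.3577,-0.3661,-0.3661,-0.3661])

```text
time_s: 12.6
ee_pos: [437.1, -195.5, 59.7]
ee_rot: [-180.0, -0.0, 106.2]
force: [-1.1, 0.1, -0.3]
gripper_width: 11.5
gripper_force: 12.0
```

Run:
```python
from h import *
s=env.state();print(s['ee_pos'],s['ee_rot'],s['gripper_width'],s['time_s'])
f=grab('wrist');cv2.imwrite('pics/w3.png',f['color'])
import pickle;pickle.dump(f,open('w3.pkl','wb'))
```

```text
[ 437.10797026 -195.50221345   59.68455461] [-1.79972207e+02 -2.06167293e-02  1.06233490e+02] 11.508727428483256 12.6
```

View pics/w3.png

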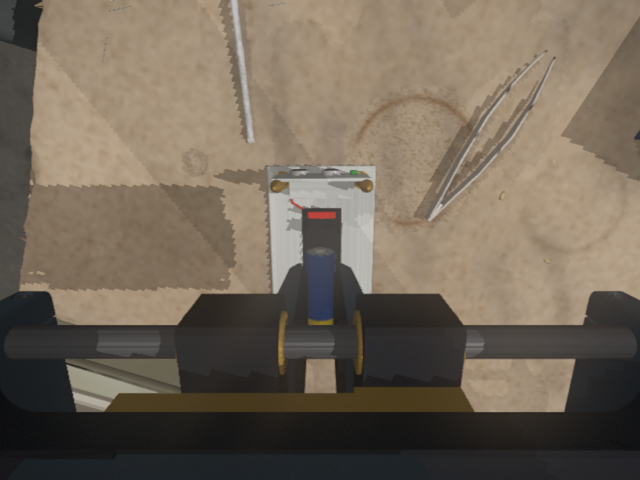

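The plus (blue) end points at the red contact at (321,215), and the chassis far edge runs from (267,167) to (376,167).

Run:
```python
from h import *
import pickle
f=pickle.load(open('w3.pkl','rb'))
r=big(hsv(f,(0,130,80),(8,255,255),(300,205,345,225)))[0].reshape(-1,2);print(r.min(0),r.max(0))
A=R.from_euler('z',16.3,degrees=True).as_matrix()
for p in([8,28,19],[-8,28,19],[36,60,4],[-36,60,4],[26,51,48],[-26,51,48]): print(p,pix(f,A@np.array(p)+[437.4,-195.6,0]).round(1))
b=big(hsv(f,(100,80,30),(130,255,255),(300,235,345,330)))[0];print('blue end rows',b.reshape(-1,2).min(0),b.reshape(-1,2).max(0),rect(f,b,59.7+17.5+8))
P=ray(f,b.reshape(-1,2),85)[:,:2]-[437.1,-195.5];d=np.array([np.cos(np.radians(106.3)),np.sin(np.radians(106.3))]);print((P@d).max(),np.sort(P@[d[1],-d[0]])[[0,-1]])
```

```text
[308 212] [335 218]
[8, 28, 19] [[333.2 218.8]]
[-8, 28, 19] [[308.3 218.8]]
[36, 60, 4] [[375.2 166.4]]
[-36, 60, 4] [[266.1 166.6]]
[26, 51, 48] [[368. 189.]]
[-26, 51, 48] [[273.6 189.1]]
blue end rows [309 282] [332 319] [ 436.8 -194.4   11.4   19.7  106.2]
10.932794537084765 [-5.70349431  5.71017775]
```

Request:
step_arm([
  [0,0,0.07],
  [0,0,0.14],
  [0,0,0.18],
  [0,0,0.21],
  [0,0,0.22],
  [0,0,0.22],
], turn=[0,0,0,0,0,0])

```text
time_s: 13.4
ee_pos: [437.4, -195.9, -5.1]
ee_rot: [-180.0, 0.0, 106.3]
force: [-2.4, -0.3, 7.0]
gripper_width: 12.2
gripper_force: 24.0
```

Request:
step_arm([
  [0,0,0.006],
  [0,0,0.012],
  [0,0,0.0175],
  [0,0,0.0175],
], turn=[0,0,0,0])

```text
time_s: 13.9
ee_pos: [438.2, -195.9, -7.6]
ee_rot: [179.9, 0.1, 106.3]
force: [-6.3, 3.0, 30.1]
gripper_width: 11.4
gripper_force: 42.3
```

Request:
step_arm([
  [0,0,-0.01],
  [0,0,-0.01],
], turn=[0,0])

```text
time_s: 14.15
ee_pos: [438.1, -195.9, -7.1]
ee_rot: [179.9, 0.1, 106.3]
force: [-2.6, 1.4, 11.3]
gripper_width: 11.7
gripper_force: 37.8
```

Run:
```python
from h import *
s=env.state();print(s['ee_pos'],s['ee_rot'],s['force'],s['torque'])
f=grab('wrist');g=grab('scene');t=grab('top')
import pickle;pickle.dump(f,open('w4.pkl','wb'))
x,y=map(int,pix(g,[[437,-195,15]])[0])
cv2.imwrite('pics/c5.png',np.hstack([cv2.resize(f['color'][130:330,250:390],(420,600)),cv2.resize(g['color'][y-60:y+60,x-35:x+35],(350,600))]))
```

```text
[ 438.09477455 -195.86625807   -7.07631396] [1.79915275e+02 7.46701546e-02 1.06296018e+02] [-2.60487005  1.40519766 11.3115406 ] [0.27488794 0.2659079  0.09133868]
```

View pics/c5.png

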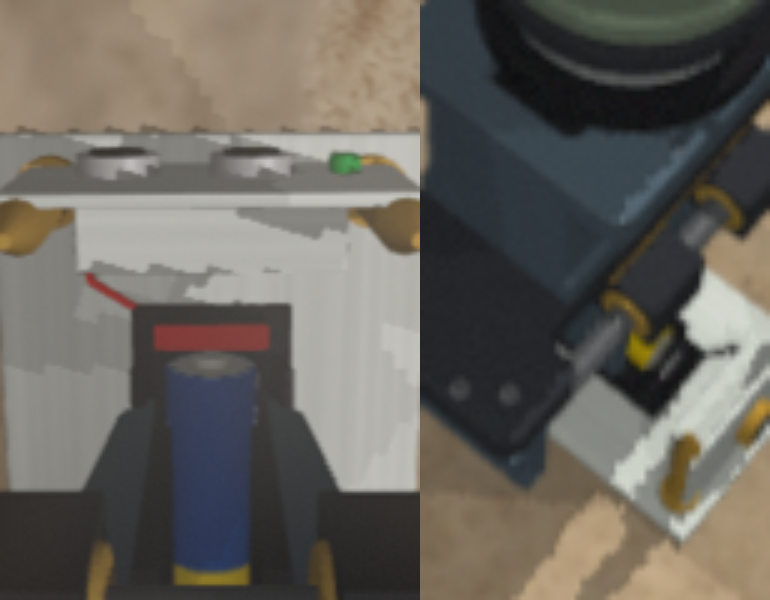

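The close view shows the battery centred in the holder at column 212, with its plus end near the red contact. I'll compare the battery's place in the image with the earlier in-hand view to see whether it slid up in the grip.

Run:
```python
from h import *
import pickle
for n in('w3.pkl','w4.pkl'):
    f=pickle.load(open(n,'rb'));im=f['color'].astype(int)
    g=im[:,:,0]-im[:,:,2]   # blue minus red
    print(n,'cols',[ (r,np.where(g[r,290:350]>20)[0][[0,-1]]+290) for r in(262,275,290,300)])
    y=im[:,:,2]-im[:,:,0]
    print(' axis col: b-r',[(r,int(g[r,321])) for r in range(244,262,2)],'bound',[(r,int(g[r,321])) for r in range(306,328,2)])
    print(' grey',[(r,int(im[r,321].sum()//3)) for r in range(242,262)])
```

```text
w3.pkl cols [(262, array([312, 329])), (275, array([310, 330])), (290, array([309, 331])), (300, array([309, 332]))]
 axis col: b-r [(244, -5), (246, -6), (248, -8), (250, -10), (252, -9), (254, -8), (256, 14), (258, 25), (260, 25)] bound [(306, 33), (308, 33), (310, 33), (312, 34), (314, 35), (316, 36), (318, 40), (320, 1), (322, -93), (324, -87), (326, 0)]
 grey [(242, 68), (243, 68), (244, 69), (245, 69), (246, 73), (247, 90), (248, 90), (249, 97), (250, 112), (251, 112), (252, 107), (253, 95), (254, 91), (255, 90), (256, 85), (257, 79), (258, 78), (259, 77), (260, 77), (261, 76)]
w4.pkl cols [(262, array([307, 332])), (275, array([308, 332])), (290, array([308, 332])), (300, array([308, 332]))]
 axis col: b-r [(244, -69), (246, -54), (248, -5), (250, -8), (252, -8), (254, -8), (256, 19), (258, 31), (260, 32)] bound [(306, 39), (308, 39), (310, 40), (312, 40), (314, 41), (316, 42), (318, 50), (320, 1), (322, -98), (324, -90), (326, 2)]
 grey [(242, 84), (243, 84), (244, 84), (245, 82), (246, 84), (247, 88), (248, 90), (249, 98), (250, 115), (251, 114), (252, 110), (253, 96), (254, 90), (255, 89), (256, 84), (257, 76), (258, 74), (259, 74), (260, 74), (261, 74)]
```

Nothing slipped in the hand. The pad tips are resting on the holder clips, at z≈16. I'll put the battery back on the table and take it again with the tips higher.

```bash
echo '[437.4,-195.6,-8.25,106.3]'>cmd.json; python3 mv.py 437.4 -195.6 60 106.3; python3 mv.py 580 -220 60 106.3;python3 mv.py 580 -220 -17.5 106.3
```

```text
[0.0, 0.0, -0.2275] -0.0 rows 1.1
[-0.2115, 0.4334, 0.0] -0.0 rows 2.3
[0.0, -0.0, 0.2583] -0.0 rows 1.2
```

Request:
step_arm([
  [0,0,-0.03],
  [0,0,-0.12],
  [0,0,-0.2275],
  [0,0,-0.2275],
], turn=[0,0,0,0])

```text
time_s: 14.8
ee_pos: [439.3, -196.5, 62.3]
ee_rot: [179.8, 0.2, 106.3]
force: [-0.2, -0.4, 0.3]
gripper_width: 11.7
gripper_force: 12.0
```

Request:
step_arm([
  [-0.05,0.1,0],
  [-0.1,0.21,0],
  [-0.16,0.33,0],
  [-0.2,0.41,0],
  [-0.2115,0.4334,0],
  [-0.2115,0.4334,0.1],
  [-0.2115,0.4334,0.2],
  [-0.2115,0.4334,0.24],
  [-0.2115,0.4334,0.25],
  [-0.2115,0.4334,0.2583],
  [-0.2115,0.4334,0.2583],
], turn=[0,0,0,0,0,0,0,0,0,0,0])

```text
time_s: 16.18
ee_pos: [580.4, -220.3, -16.7]
ee_rot: [179.9, 0.1, 106.3]
force: [-0.5, 0.4, 0.3]
gripper_width: 11.8
gripper_force: 12.0
```

Request:
step_arm([
  [0,0,0],
  [0,0,0],
  [0,0,-0.008],
  [0,0,-0.0157],
  [0,0,-0.0157],
  [0,0,-0.0157],
], turn=[0,0,0,0,0,0], fingers=0.45)

```text
time_s: 16.92
ee_pos: [580.0, -220.1, -12.8]
ee_rot: [180.0, 0.0, 106.3]
force: [0.2, 0.2, 0.7]
gripper_width: 24.9
gripper_force: 0.0
```

Request:
step_arm([
  [0,0,0],
  [0,0,0],
  [0,0,0],
  [0,0,0],
  [0,0,0],
], turn=[0,0,0,0,0], fingers=1, force=12)

```text
time_s: 17.55
ee_pos: [579.9, -220.0, -12.9]
ee_rot: [-180.0, 0.0, 106.3]
force: [-0.6, 0.4, 0.5]
gripper_width: 11.8
gripper_force: 12.0
```

```bash
echo '[580,-220,-12.8,106.3]'>cmd.json; python3 mv.py 580 -220 60 106.3; python3 mv.py 437.4 -195.6 60 106.3 437.4 -195.6 -1 106.3;python3 mv.py 437.4 -195.6 -6.8 106.3
```

```text
[0.0, 0.0, -0.2427] -0.0 rows 1.2
[0.2115, -0.4334, 0.0] -0.0 rows 2.3
[0.2115, -0.4334, 0.2034] -0.0 rows 1.0
[-0.0, 0.0, 0.0193] -0.0 rows 0.1
```

Request:
step_arm([
  [0,0,-0.05],
  [0,0,-0.14],
  [0,0,-0.22],
  [0,0,-0.2427],
  [0,0,-0.2427],
], turn=[0,0,0,0,0])

```text
time_s: 18.18
ee_pos: [580.1, -220.1, 60.5]
ee_rot: [180.0, 0.0, 106.3]
force: [-0.1, -0.1, -0.2]
gripper_width: 12.0
gripper_force: 12.0
```

Request:
step_arm([
  [0.05,-0.1,0],
  [0.1,-0.21,0],
  [0.16,-0.33,0],
  [0.2,-0.41,0],
  [0.2115,-0.4334,0],
  [0.2115,-0.4334,0],
  [0.2115,-0.4334,0.06],
  [0.2115,-0.4334,0.13],
  [0.2115,-0.4334,0.18],
  [0.2115,-0.4334,0.2],
  [0.2115,-0.4334,0.2033],
  [0.2115,-0.4334,0.2033],
], turn=[0,0,0,0,0,0,0,0,0,0,0,0])

```text
time_s: 19.68
ee_pos: [438.1, -195.9, -0.7]
ee_rot: [180.0, 0.0, 106.3]
force: [-0.6, 0.2, 0.1]
gripper_width: 12.1
gripper_force: 12.0
```

Request:
step_arm([
  [0,0,0.006],
  [0,0,0.012],
  [0,0,0.0193],
  [0,0,0.0193],
], turn=[0,0,0,0])

```text
time_s: 20.18
ee_pos: [438.6, -196.6, -5.1]
ee_rot: [179.9, 0.2, 106.3]
force: [-1.2, 0.0, 12.0]
gripper_width: 12.0
gripper_force: 28.6
```

Request:
step_arm([
  [0,0,0],
  [0,0,0],
  [0,0,0],
  [0,0,0],
  [0,0,-0.1],
  [0,0,-0.25],
  [0,0,-0.3],
  [0.05,0,-0.3],
  [0.05,0,-0.3],
], turn=[0,0,0,0,0,0,0,0,0], fingers=0.45)

```text
time_s: 21.3
ee_pos: [431.4, -179.6, 82.0]
ee_rot: [-179.9, -0.1, 106.4]
force: [1.0, -1.0, 0.1]
gripper_width: 25.1
gripper_force: 0.0
```

Run:
```python
from h import *
s=env.state();print(s['ee_pos'],s['ee_rot'],s['time_s'])
f=grab('wrist');g=grab('scene');t=grab('top')
import pickle;pickle.dump((f,g,t),open('w5.pkl','wb'))
x,y=map(int,pix(g,[[437,-195,15]])[0])
u=cv2.resize(f['color'][130:330,250:390],(420,600));v=cv2.resize(g['color'][y-50:y+50,x-55:x+55],(380,345))
cv2.imwrite('pics/c6.png',np.hstack([u,np.vstack([v,np.zeros((255,380,3),np.uint8)])]))
```

```text
[ 431.4316591  -179.6176358    82.03825735] [-1.79852046e+02 -1.30337814e-01  1.06351612e+02] 21.3
```

View pics/c6.png

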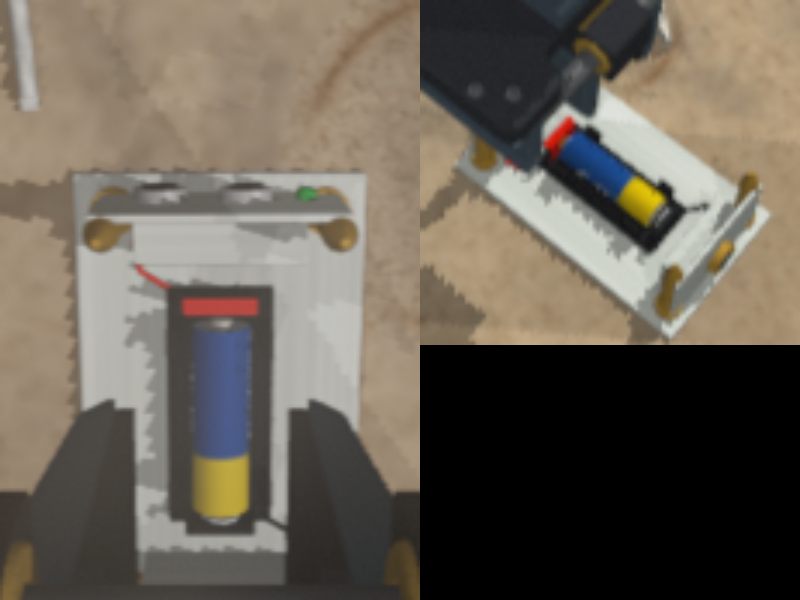

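The battery is seated in the holder with its blue plus end at the red contact. Next is the board.

```bash
echo '[433.2,-181.2,83.2,106.3]'>cmd.json; python3 mv.py 425 20 90 88; python3 mv.py 425 180 90 88
```

```text
[0.6514, 0.162, -0.0227] 0.0508 rows 3.2
[0.533, -0.0185, 0.0] 0.0 rows 2.6
```

Request:
step_arm([
  [0.18,0,-0.02],
  [0.36,0.05,-0.02],
  [0.54,0.1,-0.02],
  [0.6512,0.161,-0.0227],
  [0.6512,0.161,-0.0227],
], turn=[0.02,0.04,0.0508,0.0508,0.0508], fingers=-0.4)

```text
time_s: 22.08
ee_pos: [425.1, 21.6, 89.6]
ee_rot: [-180.0, -0.0, 88.2]
force: [0.5, -0.6, -0.2]
gripper_width: 64.0
gripper_force: 0.0
```

Request:
step_arm([
  [0.2,-0.007,0],
  [0.38,-0.0133,0],
  [0.5,-0.0175,0],
  [0.533,-0.0187,0],
  [0.533,-0.0187,0],
  [0.533,-0.0187,0],
], turn=[0,0,0,0,0,0])

```text
time_s: 22.82
ee_pos: [424.6, 178.4, 89.7]
ee_rot: [-180.0, 0.1, 87.9]
force: [-0.2, 0.3, -0.3]
gripper_width: 63.4
gripper_force: 0.0
```

```bash
cat > m4.py <<'E'
from h import *
s=env.state();print(s['ee_pos'],s['ee_rot'],s['time_s'])
f=grab('wrist')
import pickle;pickle.dump(f,open('w6.pkl','wb'))
p=pix(f,[[425,238,8]])[0];print(p)
x0,x1,y0,y1=int(p[0])-75,int(p[0])+75,int(p[1])-120,int(p[1])+120
g=cv2.cvtColor(f['color'],cv2.COLOR_BGR2GRAY)
m=((g<62)*255).astype(np.uint8);k=np.zeros_like(m);k[max(0,y0):y1,x0:x1]=255
for z in(0,10): print('z',z,rect(f,big(m&k)[0],z))
gm=hsv(f,(45,60,30),(90,255,255),(x0,max(0,y0),x1,y1));print('green',rect(f,big(cv2.morphologyEx(gm,cv2.MORPH_CLOSE,np.ones((9,9))))[0],6))
cv2.imwrite('pics/w6.png',f['color'])
E
python3 m4.py
```

```text
[424.57990338 178.38040979  89.74760631] [-1.79961536e+02  5.30851401e-02  8.79207787e+01] 22.825
[318.38964092 163.93020875]
z 0 [424.8 241.7  52.6  96.   87.9]
z 10 [424.9 242.2  50.7  92.6  87.9]
green [424.9 240.1  45.8  60.8  87.9]
```

View pics/w6.png

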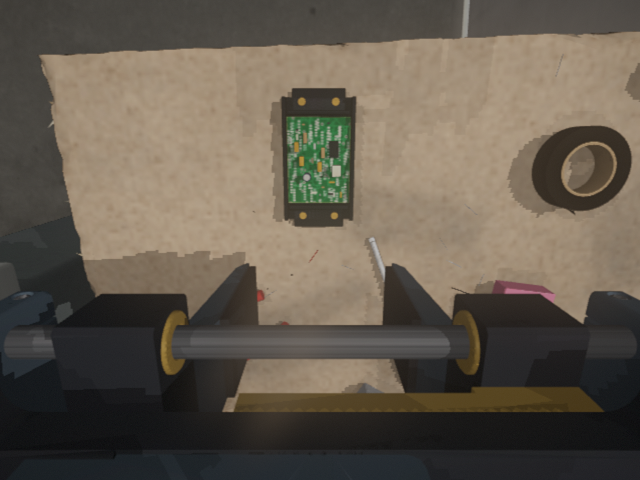

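The board is at (319,157) in the image, with its carrier ends at rows 88 and 226 and the holes at rows 101 and 215.

```bash
python3 - <<'E'
from h import *
import pickle
f=pickle.load(open('w6.pkl','rb'))
for z in(0,6,10): print(z,ray(f,[[319,88.5],[319,226.5],[302,101],[335,101],[303,215.5],[335,215.5]],z)[:,:2].round(1).tolist())
E
echo '[424.7,179.5,90,88]'>cmd.json
python3 mv.py 424.8 240 20 88 424.8 240 -20 88
```

```text
0 [[427.4, 290.0], [423.6, 189.3], [414.9, 282.1], [438.5, 281.2], [411.5, 198.5], [436.4, 197.6]]
6 [[427.4, 289.3], [423.7, 190.7], [415.1, 281.6], [438.3, 280.7], [411.8, 199.8], [436.2, 198.9]]
10 [[427.4, 288.8], [423.7, 191.6], [415.3, 281.2], [438.1, 280.3], [412.0, 200.6], [436.1, 199.7]]
[0.2016, -0.0067, 0.2333] -0.0 rows 1.5
[0.2016, -0.0067, 0.3667] -0.0 rows 0.6
```

Request:
step_arm([
  [0.1,-0.004,0.1],
  [0.19,-0.006,0.2],
  [0.2016,-0.006,0.28],
  [0.2016,-0.006,0.33],
  [0.2016,-0.006,0.355],
  [0.2016,-0.006,0.3667],
  [0.2016,-0.006,0.3667],
], turn=[0,0,0,0,0,0,0])

```text
time_s: 23.75
ee_pos: [424.9, 239.4, -18.5]
ee_rot: [-180.0, 0.0, 87.9]
force: [-2.7, -2.2, 9.9]
gripper_width: 63.9
gripper_force: 5.1
```

Request:
step_arm([
  [0,0,0],
  [0,0,0],
  [0,0,0],
  [0,0,0],
  [0,0,0],
], turn=[0,0,0,0,0], fingers=1, force=20)

```text
time_s: 24.38
ee_pos: [425.2, 240.0, -18.5]
ee_rot: [180.0, -0.0, 87.9]
force: [-3.3, -1.1, 8.2]
gripper_width: 51.6
gripper_force: 21.5
```

Request:
step_arm([
  [0,0,-0.02],
  [0,0,-0.1],
  [0,0,-0.22],
  [0,0,-0.32],
  [0,0,-0.32],
  [0,0,-0.32],
], turn=[0,0,0,0,0,0])

```text
time_s: 25.12
ee_pos: [424.4, 239.8, 75.2]
ee_rot: [-179.9, 0.0, 88.0]
force: [-0.0, -0.1, -1.3]
gripper_width: 52.0
gripper_force: 20.0
```

```bash
echo '[424.9,240,76,88]'>cmd.json
python3 mv.py 430 0 76 97;python3 mv.py 437.4 -195.6 66 106.3
```

```text
[-0.7989, 0.0449, 0.0] -0.025 rows 3.8
[-0.6502, -0.055, 0.0333] -0.0258 rows 3.1
```

Request:
step_arm([
  [-0.1,0.0,0],
  [-0.25,0.0,0],
  [-0.43,0,0],
  [-0.62,-0.03,0],
  [-0.799,-0.045,0],
  [-0.799,-0.045,0],
], turn=[0,-0.005,-0.01,-0.02,-0.025,-0.025])

```text
time_s: 25.88
ee_pos: [401.3, -1.6, 74.6]
ee_rot: [-179.8, 0.0, 96.7]
force: [-0.1, 0.6, -0.9]
gripper_width: 51.6
gripper_force: 20.0
```

```bash
echo '[403,0.9,76,97]'>cmd.json;python3 mv.py 437.4 -195.6 66 106.3
```

```text
[-0.6641, 0.034, 0.0333] -0.0258 rows 3.2
```

Request:
step_arm([
  [-0.1,0.005,0],
  [-0.26,0.013,0],
  [-0.44,0.022,0.01],
  [-0.58,0.03,0.02],
  [-0.65,0.034,0.0333],
  [-0.6641,0.034,0.0333],
  [-0.6641,0.034,0.0333],
  [-0.6641,0.034,0.0333],
], turn=[0,-0.006,-0.012,-0.02,-0.0258,-0.0258,-0.0258,-0.0258])

```text
time_s: 26.88
ee_pos: [437.4, -194.0, 65.9]
ee_rot: [-180.0, -0.0, 106.4]
force: [1.0, 0.4, -2.2]
gripper_width: 51.8
gripper_force: 20.0
```

Run:
```python
from h import *
s=env.state();print(s['ee_pos'],s['ee_rot'],s['time_s'],s['gripper_width'])
f=grab('wrist')
import pickle;pickle.dump(f,open('w7.pkl','wb'))
cv2.imwrite('pics/w7.png',cv2.resize(f['color'][90:290,210:430],(660,600)))
A=R.from_euler('z',16.3,degrees=True).as_matrix()
for p in([36,60,4],[-36,60,4],[26,51,48],[-26,51,48]): print(p,((pix(f,A@np.array(p)+[437.4,-195.6,0])-[210,90])*3).round(0))
A=R.from_euler('z',s['ee_rot'][2]-90,degrees=True).as_matrix()
for p in([20,50,0],[-20,50,0],[26,44,10],[-26,44,10]): print('board',p,((pix(f,A@np.array(p)+[*s['ee_pos'][:2],s['ee_pos'][2]+18.5])-[210,90])*3).round(0))
```

```text
[ 437.36799528 -193.97767002   65.86422847] [-1.79974335e+02 -3.61201363e-02  1.06353326e+02] 26.875 51.81969907948411
[36, 60, 4] [[489. 234.]]
[-36, 60, 4] [[170. 234.]]
[26, 51, 48] [[467. 300.]]
[-26, 51, 48] [[192. 300.]]
board [20, 50, 0] [[459. 328.]]
board [-20, 50, 0] [[204. 328.]]
board [26, 44, 10] [[505. 378.]]
board [-26, 44, 10] [[158. 378.]]
```

View pics/w7.png

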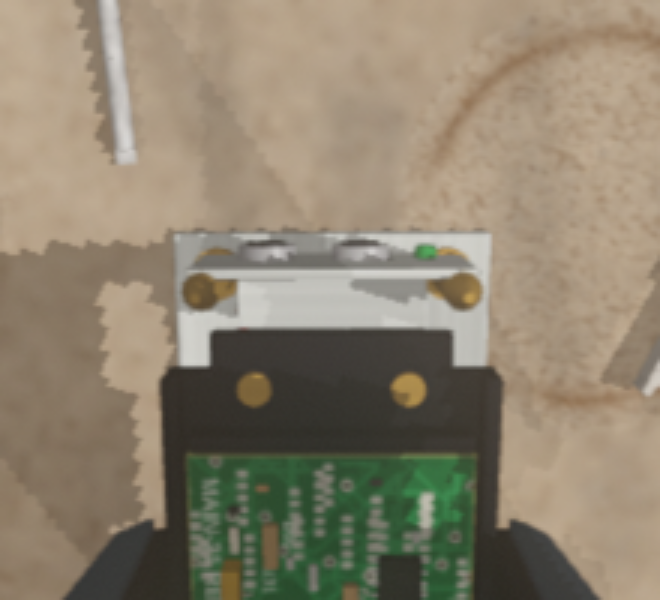

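The board in the hand is centred at column 332, in line with the chassis centre at 332. The pillars and tab line up with the prediction to within about 0.5 mm, so I'll lower it.

Request:
step_arm([
  [0,0.0015,0.02],
  [0,0.0015,0.06],
  [0,0.0015,0.1],
  [0,0.0015,0.125],
  [0,0.0015,0.145],
  [0,0.0015,0.165],
  [0,0.0015,0.175],
  [0,0.0015,0.175],
], turn=[0,0,0,0,0,0,0,0])

```text
time_s: 27.92
ee_pos: [438.0, -195.1, 13.4]
ee_rot: [-180.0, -0.0, 106.3]
force: [0.4, -0.3, -1.0]
gripper_width: 51.7
gripper_force: 20.0
```

Request:
step_arm([
  [0,0,0.006],
  [0,0,0.012],
  [0,0,0.018],
  [0,0,0.022],
  [0,0,0.022],
], turn=[0,0,0,0,0])

```text
time_s: 28.55
ee_pos: [438.0, -195.1, 6.8]
ee_rot: [-180.0, -0.0, 106.3]
force: [-0.0, 0.1, -0.6]
gripper_width: 51.9
gripper_force: 20.0
```

Request:
step_arm([
  [0,0,0.003],
  [0,0,0.006],
  [0,0,0.008],
  [0,0,0.008],
], turn=[0,0,0,0])

```text
time_s: 29.05
ee_pos: [438.1, -195.2, 5.4]
ee_rot: [180.0, 0.0, 106.3]
force: [-2.6, 0.6, 7.4]
gripper_width: 51.9
gripper_force: 20.0
```

Request:
step_arm([
  [0,0,0],
  [0,0,0],
  [0,0,0],
  [0,0,0],
  [0,0,-0.05],
  [0,0,-0.15],
  [0,0,-0.26],
  [0,0,-0.26],
  [0,0,-0.26],
], turn=[0,0,0,0,0,0,0,0,0], fingers=-0.3)

```text
time_s: 30.18
ee_pos: [437.4, -194.8, 81.8]
ee_rot: [-179.9, -0.0, 106.3]
force: [1.0, -0.7, -0.5]
gripper_width: 59.2
gripper_force: 0.0
```

```bash
echo '[437.9,-195.5,82.1,106.3]'>cmd.json
cat > m5.py <<'E'
from h import *
import pickle
f=grab('wrist');pickle.dump(f,open('w8.pkl','wb'));s=env.state();print(s['ee_pos'],s['time_s'])
g=big(cv2.morphologyEx(hsv(f,(45,60,30),(90,255,255),(230,120,410,350)),cv2.MORPH_CLOSE,np.ones((9,9))))[0]
print('green at z30',rect(f,g,30),g.reshape(-1,2).min(0),g.reshape(-1,2).max(0))
A=R.from_euler('z',16.3,degrees=True).as_matrix()
for p in([23,32,30],[-23,32,30],[36,60,4],[-36,60,4],[20,50,24],[-20,50,24]): print(p,((pix(f,A@np.array(p)+[437.9,-195.5,0])-[210,110])*3).round(0))
cv2.imwrite('pics/w8.png',cv2.resize(f['color'][110:310,210:430],(660,600)))
E
python3 m5.py
```

```text
[ 437.13322125 -194.68164004   81.45745598] 30.225
green at z30 [ 437.6 -194.9   45.7   60.5  106.3] [287 212] [354 295]
[23, 32, 30] [[435. 301.]]
[-23, 32, 30] [[230. 301.]]
[36, 60, 4] [[483. 165.]]
[-36, 60, 4] [[182. 166.]]
[20, 50, 24] [[422. 217.]]
[-20, 50, 24] [[243. 217.]]
```

View pics/w8.png

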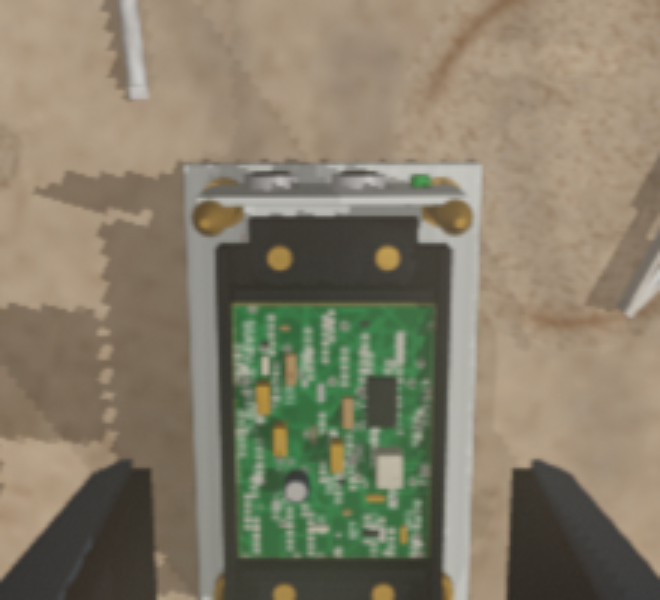

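The board is seated level between the pillars, with its green area at (437.6,-194.9) and yaw 106.3. I've now used all 14 picture views, so from here I measure numerically only. Next is the can.

```bash
python3 mv.py 432 -32 85 56.2
```

```text
[0.5286, 0.1341, -0.0097] 0.1392 rows 4.7
```

Request:
step_arm([
  [0.12,0.02,-0.0097],
  [0.28,0.06,-0.0097],
  [0.42,0.1,-0.0097],
  [0.5,0.13,-0.0097],
  [0.5286,0.1341,-0.0097],
  [0.5286,0.1341,-0.0097],
  [0.5286,0.1341,-0.0097],
], turn=[0.02,0.048,0.076,0.104,0.132,0.1392,0.1392])

```text
time_s: 31.1
ee_pos: [431.3, -31.4, 84.3]
ee_rot: [-179.9, 0.1, 56.2]
force: [0.6, -0.5, -0.2]
gripper_width: 59.3
gripper_force: 0.0
```

```bash
cat > m6.py <<'E'
from h import *
import pickle
f=grab('wrist');s=env.state();print(s['ee_pos'],s['ee_rot'],s['time_s'])
pickle.dump(f,open('w9.pkl','wb'))
p=pix(f,[[461,11,18]])[0];x,y=map(int,p);print(p)
hs=cv2.cvtColor(f['color'],cv2.COLOR_BGR2HSV);print(hs[y,x],hs[y+12,x+5])
# six holes: dark blobs on the top at z=18
g=cv2.cvtColor(f['color'],cv2.COLOR_BGR2GRAY)
for lo in(110,130,150,165):
    m=hsv(f,(0,0,lo),(179,40,255),(x-60,max(0,y-60),x+60,y+60));c=big(m)[0];print(lo,cv2.contourArea(c),rect(f,c,18))
m=hsv(f,(0,0,130),(179,40,255),(x-60,max(0,y-60),x+60,y+60));c=big(m)[0];k=np.zeros_like(g);cv2.drawContours(k,[c],-1,255,-1);k=cv2.erode(k,np.ones((7,7)))
H=[cen(b) for b in cv2.findContours(((g<90)*255).astype(np.uint8)&k,cv2.RETR_LIST,cv2.CHAIN_APPROX_NONE)[0] if cv2.contourArea(b)>2]
P=ray(f,H,18)[:,:2];print(len(H),P.round(1).tolist(),P.mean(0))
E
python3 m6.py
```

```text
[431.50333345 -31.55503025  84.52562134] [-1.79902354e+02  5.98402578e-02  5.62285614e+01] 31.15
[323.05646107 176.44113915]
[  6   7 173] [  6   8 169]
110 4408.0 [460.4  12.1  40.3  54.1  56.6]
130 4399.0 [460.6  12.3  40.3  53.5  56.5]
150 4342.5 [460.7  12.2  39.8  53.5  56.6]
165 2786.5 [460.8  11.8  39.2  52.7  56.2]
6 [[459.6, -9.0], [441.3, 3.1], [451.0, 18.1], [469.5, 6.0], [461.0, 33.2], [479.6, 21.0]] [460.32020422  12.05968888]
```

```bash
python3 mv.py 460.5 12.1 -12 56.5; python3 mv.py 460.5 12.1 75 56.5;python3 mv.py 437.8 -195.1 80 106.3
```

```text
[0.175, -0.0029, 0.3234] -0.0009 rows 1.8
[0.0, 0.0, -0.29] 0.0 rows 1.4
[-0.6178, 0.318, -0.0167] -0.1383 rows 4.7
```

Request:
step_arm([
  [0.08,-0.001,0.04],
  [0.15,-0.0025,0.1],
  [0.175,-0.0029,0.18],
  [0.175,-0.0029,0.26],
  [0.175,-0.0029,0.31],
  [0.175,-0.0029,0.3234],
  [0.175,-0.0029,0.3234],
], turn=[-0.0009,-0.0009,-0.0009,-0.0009,-0.0009,-0.0009,-0.0009])

```text
time_s: 32.02
ee_pos: [460.7, 12.3, -11.7]
ee_rot: [-180.0, 0.0, 56.5]
force: [0.1, -0.7, 0.3]
gripper_width: 59.5
gripper_force: 0.0
```

Request:
step_arm([
  [0,0,0],
  [0,0,0],
  [0,0,0],
  [0,0,0],
  [0,0,0],
], turn=[0,0,0,0,0], fingers=1, force=15)

```text
time_s: 32.65
ee_pos: [461.1, 12.4, -11.1]
ee_rot: [179.9, -0.0, 56.5]
force: [0.0, -0.1, 4.3]
gripper_width: 39.7
gripper_force: 15.0
```

Request:
step_arm([
  [0,0,-0.02],
  [0,0,-0.09],
  [0,0,-0.2],
  [0,0,-0.28],
  [0,0,-0.29],
  [0,0,-0.29],
], turn=[0,0,0,0,0,0])

```text
time_s: 33.4
ee_pos: [460.0, 12.5, 74.8]
ee_rot: [-180.0, 0.0, 56.5]
force: [-0.2, -0.5, -0.6]
gripper_width: 40.3
gripper_force: 15.0
```

Request:
step_arm([
  [-0.08,0.04,-0.0167],
  [-0.21,0.11,-0.0167],
  [-0.36,0.18,-0.0167],
  [-0.5,0.25,-0.0167],
  [-0.59,0.3,-0.0167],
  [-0.6178,0.318,-0.0167],
  [-0.6178,0.318,-0.0167],
  [-0.6178,0.318,-0.0167],
], turn=[-0.02,-0.045,-0.07,-0.095,-0.12,-0.1383,-0.1383,-0.1383])

```text
time_s: 34.4
ee_pos: [437.3, -194.0, 79.6]
ee_rot: [-179.9, -0.1, 106.2]
force: [0.1, -0.9, -0.3]
gripper_width: 39.9
gripper_force: 15.0
```

```bash
cat > m7.py <<'E'
from h import *
import pickle
f=grab('wrist');s=env.state();print(s['ee_pos'],s['ee_rot'],s['time_s'],s['gripper_width'])
pickle.dump(f,open('w10.pkl','wb'))
A=R.from_euler('z',s['ee_rot'][2]-90,degrees=True).as_matrix();C=R.from_euler('z',16.3,degrees=True).as_matrix()
print('can pred',pix(f,np.array([[20,27,18],[-20,27,18],[0,18,18],[12,18,18]])@A.T+[*s['ee_pos'][:2],s['ee_pos'][2]+11.5]).round(1).tolist())
print('plate pred',pix(f,np.array([[36,60,4],[-36,60,4],[23,32,30],[-23,32,30]])@C.T+[437.8,-195.3,0]).round(1).tolist())
m=hsv(f,(0,0,110),(179,30,255),(240,150,400,330))
for c in big(m,3):
    if cv2.contourArea(c)>50: print(cv2.contourArea(c),c.reshape(-1,2).min(0),c.reshape(-1,2).max(0))
hs=hsv(f,(0,0,120),(179,25,255))
for r in range(160,300,6):
    w=np.where(hs[r,240:400])[0]+240; print(r,(w[0],w[-1],len(w)) if len(w) else None,end=';')
E
python3 m7.py
```

```text
[ 437.50997221 -193.92740703   79.80822635] [-1.79942027e+02 -5.96571092e-02  1.06252193e+02] 34.45 39.91756213305898
can pred [[364.4, 252.9], [277.3, 253.0], [320.8, 271.4], [346.6, 271.4]]
plate pred [[370.9, 166.3], [270.0, 166.5], [355.1, 211.9], [286.0, 212.1]]
14218.5 [271 166] [370 324]
160 None;166 (np.int64(277), np.int64(369), 85);172 (np.int64(271), np.int64(370), 66);178 (np.int64(271), np.int64(370), 93);184 (np.int64(272), np.int64(369), 4);190 (np.int64(272), np.int64(369), 30);196 (np.int64(272), np.int64(369), 18);202 (np.int64(272), np.int64(369), 18);208 (np.int64(272), np.int64(369), 19);214 (np.int64(273), np.int64(368), 18);220 (np.int64(273), np.int64(368), 20);226 (np.int64(273), np.int64(368), 20);232 (np.int64(273), np.int64(368), 23);238 (np.int64(274), np.int64(368), 19);244 (np.int64(274), np.int64(368), 17);250 (np.int64(274), np.int64(367), 11);256 (np.int64(274), np.int64(367), 40);262 (np.int64(275), np.int64(367), 37);268 (np.int64(310), np.int64(362), 11);274 None;280 None;286 (np.int64(329), np.int64(361), 27);292 (np.int64(327), np.int64(360), 34);298 (np.int64(324), np.int64(360), 37);
```

Request:
step_arm([
  [0,0,0.04],
  [0,0,0.1],
  [0,0,0.15],
  [0,0,0.175],
  [0,0,0.185],
  [0,0,0.192],
  [0,0,0.197],
  [0,0,0.197],
], turn=[0,0,0,0,0,0,0,0])

```text
time_s: 35.45
ee_pos: [438.1, -194.8, 21.5]
ee_rot: [180.0, 0.0, 106.3]
force: [-0.7, 0.2, 0.4]
gripper_width: 40.1
gripper_force: 15.0
```

Request:
step_arm([
  [0,0,0.003],
  [0,0,0.006],
  [0,0,0.009],
  [0,0,0.009],
], turn=[0,0,0,0])

```text
time_s: 35.95
ee_pos: [437.9, -194.7, 18.7]
ee_rot: [180.0, 0.0, 106.3]
force: [-0.3, 0.7, 1.8]
gripper_width: 39.8
gripper_force: 15.0
```

Request:
step_arm([
  [0,0,0.003],
  [0,0,0.004],
  [0,0,0.004],
], turn=[0,0,0])

```text
time_s: 36.33
ee_pos: [438.0, -194.8, 18.6]
ee_rot: [180.0, 0.0, 106.3]
force: [-2.3, 1.3, 12.1]
gripper_width: 39.7
gripper_force: 15.0
```

Request:
step_arm([
  [0,0,-0.004],
  [0,0,-0.004],
  [0,0,-0.004],
  [0,0,-0.004],
  [0,0,-0.05],
  [0,0,-0.14],
  [0,0,-0.25],
  [0,0,-0.25],
  [0,0,-0.25],
], turn=[0,0,0,0,0,0,0,0,0], fingers=-0.2)

```text
time_s: 37.45
ee_pos: [437.5, -194.5, 92.4]
ee_rot: [-180.0, -0.0, 106.3]
force: [-0.6, 0.8, -0.9]
gripper_width: 54.5
gripper_force: 0.0
```

```bash
echo '[437.8,-195.1,92,106.3]'>cmd.json
cat > m8.py <<'E'
from h import *
import pickle
f=grab('wrist');t=grab('top');s=env.state();print(s['ee_pos'],s['ee_rot'],s['time_s'],s['gripper_width'])
pickle.dump((f,t),open('w11.pkl','wb'))
C=R.from_euler('z',16.3,degrees=True).as_matrix()
print('can top pred',pix(f,np.array([[20,27,48],[-20,27,48],[20,-27,48],[-20,-27,48]])@C.T+[437.8,-195.3,0]).round(1).tolist())
g=cv2.cvtColor(f['color'],cv2.COLOR_BGR2GRAY)
print('col 320',[int(v) for v in g[195:330:3,320]]);
for r in(240,255,270,285): print(r,[int(v) for v in g[r,270:372:2]])
E
python3 m8.py; python3 mv.py 520 -70 200 168
```

```text
[ 437.11636471 -194.35974465   91.57907678] [-1.79912821e+02 -7.25536004e-02  1.06286122e+02] 37.55 55.05347299905796
can top pred [[351.0, 220.0], [290.0, 220.1], [349.3, 296.0], [291.7, 296.0]]
col 320 [63, 63, 62, 60, 64, 114, 113, 91, 113, 170, 169, 169, 164, 164, 164, 164, 165, 165, 165, 165, 164, 164, 164, 164, 164, 164, 164, 164, 164, 164, 163, 165, 165, 159, 72, 75, 73, 71, 69, 140, 98, 99, 97, 175, 68]
240 [103, 105, 106, 143, 149, 144, 144, 88, 58, 64, 89, 167, 166, 167, 167, 166, 170, 171, 167, 167, 166, 168, 171, 168, 166, 164, 168, 167, 164, 163, 165, 169, 169, 168, 170, 167, 168, 170, 169, 169, 149, 80, 69, 80, 175, 179, 176, 181, 153, 148, 147]
255 [104, 104, 105, 130, 147, 144, 143, 116, 62, 63, 97, 160, 165, 167, 167, 165, 169, 167, 167, 166, 166, 168, 170, 168, 165, 164, 168, 166, 165, 163, 165, 168, 168, 165, 168, 167, 167, 169, 167, 167, 138, 76, 69, 96, 179, 179, 177, 187, 140, 143, 146]
270 [107, 107, 107, 123, 146, 145, 140, 124, 67, 68, 82, 147, 164, 165, 166, 165, 167, 169, 165, 165, 165, 166, 169, 167, 165, 164, 168, 166, 163, 164, 164, 166, 165, 166, 167, 166, 166, 168, 166, 167, 107, 69, 66, 130, 180, 179, 179, 171, 140, 137, 133]
285 [106, 106, 106, 107, 142, 144, 140, 137, 71, 67, 91, 139, 163, 163, 165, 164, 150, 100, 128, 164, 164, 165, 167, 165, 164, 163, 166, 165, 163, 162, 164, 165, 149, 97, 133, 165, 165, 166, 163, 168, 91, 62, 64, 151, 181, 178, 179, 168, 146, 146, 143]
[0.3233, 0.38, -0.36] -0.1714 rows 5.8
```

```bash
echo '[437.8,-195.1,92,106.3]'>cmd.json; python3 mv.py 643 -61 130 78.5
```

```text
[0.2371, 0.782, -0.1267] 0.0772 rows 4.0
```

Request:
step_arm([
  [0.03,0.1,-0.05],
  [0.08,0.26,-0.1267],
  [0.14,0.45,-0.1267],
  [0.19,0.62,-0.1267],
  [0.23,0.75,-0.1267],
  [0.2371,0.782,-0.1267],
  [0.2371,0.782,-0.1267],
  [0.2371,0.782,-0.1267],
], turn=[0.01,0.025,0.045,0.065,0.0772,0.0772,0.0772,0.0772])

```text
time_s: 38.55
ee_pos: [641.8, -61.5, 130.0]
ee_rot: [-179.9, 0.0, 78.5]
force: [-0.5, -0.1, -0.0]
gripper_width: 54.8
gripper_force: 0.0
```

```bash
cat > m9.py <<'E'
from h import *
import pickle
f=grab('wrist');s=env.state();print(s['ee_pos'],s['ee_rot'],s['time_s'],s['gripper_width'])
pickle.dump(f,open('w12.pkl','wb'))
x,y=map(int,pix(f,[[653,-12,83]])[0]);print(x,y)
b=hsv(f,(100,90,25),(130,255,255),(max(0,x-120),max(0,y-150),x+120,y+140));c=big(cv2.morphologyEx(b,cv2.MORPH_CLOSE,np.ones((25,25))))[0];print('blue',rect(f,c,52),c.reshape(-1,2).min(0),c.reshape(-1,2).max(0))
k=np.zeros_like(b);cv2.drawContours(k,[c],-1,255,-1);k=cv2.erode(k,np.ones((9,9)))
for th in(40,55,70):
    g=((f['color'].max(2)<th)*255).astype(np.uint8)&k
    for d in big(g,2):
        if cv2.contourArea(d)>100: print('dark',th,cv2.contourArea(d),rect(f,d,83),d.reshape(-1,2).min(0),d.reshape(-1,2).max(0))
for r in(y-30,y-15,y,y+15,y+30): print(r,f['color'][r,x-20:x+21:2].max(1).tolist())
E
python3 m9.py
```

```text
[641.93403013 -61.55113805 130.32747616] [-1.79940313e+02  2.68833856e-02  7.84461762e+01] 38.6 54.57453964914735
322 181
blue [657.3 -12.1  66.8 117.7  78.2] [281  88] [378 253]
dark 55 536.5 [657.5 -10.6  11.8  66.1  78.4] [320 124] [339 228]
dark 70 2037.5 [657.4 -11.7  12.9  69.5  77.8] [319 123] [340 232]
151 [110, 109, 110, 108, 110, 109, 108, 127, 133, 50, 49, 51, 52, 54, 53, 57, 56, 55, 52, 75, 132]
166 [109, 108, 108, 108, 108, 110, 141, 143, 123, 47, 48, 53, 55, 54, 56, 57, 55, 55, 51, 93, 135]
181 [109, 108, 108, 108, 108, 109, 143, 144, 124, 45, 50, 52, 55, 55, 56, 55, 57, 56, 51, 110, 138]
196 [109, 107, 108, 108, 108, 107, 125, 142, 124, 47, 49, 53, 54, 55, 56, 57, 56, 56, 53, 114, 141]
211 [108, 107, 107, 107, 107, 106, 122, 126, 118, 51, 53, 56, 57, 58, 57, 58, 57, 58, 59, 128, 132]
```

```bash
python3 mv.py 657.3 -12 46 78.2; python3 mv.py 657.3 -12 130 78.2
```

```text
[0.1695, 0.0142, 0.28] 0.0009 rows 1.6
[0.0, -0.0, -0.28] -0.0 rows 1.3
```

Request:
step_arm([
  [0.08,0.007,0.02],
  [0.15,0.012,0.06],
  [0.1695,0.0142,0.12],
  [0.1695,0.0142,0.19],
  [0.1695,0.0142,0.25],
  [0.1695,0.0142,0.275],
  [0.1695,0.0142,0.28],
  [0.1695,0.0142,0.28],
], turn=[0.0009,0.0009,0.0009,0.0009,0.0009,0.0009,0.0009,0.0009])

```text
time_s: 39.6
ee_pos: [657.9, -11.8, 46.9]
ee_rot: [179.9, -0.0, 78.2]
force: [-0.1, -0.2, 0.8]
gripper_width: 54.7
gripper_force: 0.0
```

Request:
step_arm([
  [0,0,0],
  [0,0,0],
  [0,0,0],
  [0,0,0],
  [0,0,0],
  [0,0,0],
], turn=[0,0,0,0,0,0], fingers=1, force=35)

```text
time_s: 40.35
ee_pos: [657.7, -11.7, 46.4]
ee_rot: [180.0, 0.0, 78.2]
force: [-0.1, -1.3, -0.3]
gripper_width: 13.6
gripper_force: 35.0
```

Request:
step_arm([
  [0,0,-0.02],
  [0,0,-0.07],
  [0,0,-0.14],
  [0,0,-0.22],
  [0,0,-0.28],
  [0,0,-0.28],
  [0,0,-0.28],
], turn=[0,0,0,0,0,0,0])

```text
time_s: 41.22
ee_pos: [656.8, -11.7, 129.9]
ee_rot: [-179.9, 0.0, 78.2]
force: [0.4, 0.2, -3.3]
gripper_width: 13.6
gripper_force: 35.0
```

```bash
python3 mv.py 437.8 -195.3 125 106.3
```

```text
[-0.7479, -0.5911, 0.0167] -0.0781 rows 4.6
```

Request:
step_arm([
  [-0.06,-0.05,0],
  [-0.16,-0.13,0],
  [-0.3,-0.24,0],
  [-0.45,-0.36,0],
  [-0.59,-0.47,0],
  [-0.69,-0.545,0.01],
  [-0.735,-0.581,0.0167],
  [-0.7479,-0.5911,0.0167],
  [-0.7479,-0.5911,0.0167],
  [-0.7479,-0.5911,0.0167],
], turn=[-0.008,-0.018,-0.03,-0.044,-0.058,-0.07,-0.0781,-0.0781,-0.0781,-0.0781])

```text
time_s: 42.48
ee_pos: [438.6, -194.5, 125.3]
ee_rot: [180.0, 0.0, 106.3]
force: [-0.9, 0.0, -2.8]
gripper_width: 13.6
gripper_force: 35.0
```

```bash
cat > m10.py <<'E'
from h import *
import pickle
f=grab('wrist');s=env.state();print(s['ee_pos'],s['ee_rot'],s['time_s'],s['gripper_width'])
pickle.dump(f,open('w13.pkl','wb'))
T=R.from_euler('z',s['ee_rot'][2]-90,degrees=True).as_matrix();b=s['ee_pos']+[0,0,-46.3]
P=np.array([[34,59.5,52],[-34,59.5,52],[34,59.5,0],[-34,59.5,0]])
print('cover pred',pix(f,P@T.T+b).round(1).tolist())
C=R.from_euler('z',16.3,degrees=True).as_matrix()
print('plate pred',pix(f,np.array([[36,60,4],[-36,60,4]])@C.T+[437.8,-195.3,0]).round(1).tolist())
m=hsv(f,(100,90,20),(130,255,255),(200,100,440,300));c=big(m)[0].reshape(-1,2);print(c.min(0),c.max(0))
for r in range(c[:,1].min(),c[:,1].min()+45,4):
    w=np.where(m[r])[0];print(r,w[0],w[-1],len(w),end='; ')
print()
w=hsv(f,(0,0,110),(179,30,255),(200,100,440,300))
for r in range(130,230,6):
    q=np.where(w[r])[0]
    if len(q): print(r,q[0],q[-1],len(q),end='; ')
E
python3 m10.py
```

```text
[ 438.55792578 -194.47376575  125.32080252] [ 1.79988828e+02 -3.86168634e-04  1.06327361e+02] 42.525 13.703843831623137
cover pred [[388.6, 176.2], [252.1, 176.3], [373.7, 168.0], [266.7, 168.1]]
plate pred [[362.2, 161.1], [275.8, 161.1]]
[254 176] [387 293]
176 319 336 18; 180 254 386 133; 184 254 386 133; 188 254 386 127; 192 254 386 109; 196 255 386 108; 200 255 386 125; 204 255 385 131; 208 255 385 131; 212 256 385 130; 216 256 385 130; 220 256 385 130; 
130 260 264 5; 136 261 265 5; 142 436 437 2; 148 433 434 2; 154 429 431 3; 160 426 427 2; 166 277 424 61; 172 277 438 66; 178 388 432 6; 184 414 425 5; 190 265 419 22; 196 264 413 31; 202 387 407 6; 214 386 386 1; 220 386 386 1;
```

Request:
step_arm([
  [0,0,0.02],
  [0,0,0.06],
  [0,0,0.09],
  [0,0,0.105],
  [0,0,0.12],
  [0,0,0.135],
  [0,0,0.15],
  [0,0,0.15],
], turn=[0,0,0,0,0,0,0,0])

```text
time_s: 43.52
ee_pos: [437.7, -194.9, 80.1]
ee_rot: [-180.0, -0.0, 106.3]
force: [0.2, -0.1, -2.5]
gripper_width: 13.9
gripper_force: 35.0
```

Clean entry, with no contact as the cover passed the pillar tips.

Request:
step_arm([
  [0,0,0.015],
  [0,0,0.03],
  [0,0,0.045],
  [0,0,0.06],
  [0,0,0.075],
  [0,0,0.085],
  [0,0,0.09],
  [0,0,0.09],
], turn=[0,0,0,0,0,0,0,0])

```text
time_s: 44.52
ee_pos: [437.9, -194.9, 53.3]
ee_rot: [-180.0, 0.0, 106.3]
force: [0.8, -0.2, -3.3]
gripper_width: 13.7
gripper_force: 35.0
```

Request:
step_arm([
  [0,0,0.004],
  [0,0,0.007],
  [0,0,0.01],
  [0,0,0.01],
], turn=[0,0,0,0])

```text
time_s: 45.02
ee_pos: [437.9, -195.0, 50.4]
ee_rot: [180.0, 0.0, 106.3]
force: [0.4, -0.5, -2.5]
gripper_width: 13.8
gripper_force: 35.0
```

Request:
step_arm([
  [0,0,0.003],
  [0,0,0.005],
  [0,0,0.005],
], turn=[0,0,0])

```text
time_s: 45.4
ee_pos: [438.3, -194.9, 50.3]
ee_rot: [179.9, 0.0, 106.3]
force: [-2.3, 1.3, 7.8]
gripper_width: 13.8
gripper_force: 35.0
```

Seated at the predicted height (TCP 50.3) with 10 N of contact. I'll release and withdraw.

Request:
step_arm([
  [0,0,-0.004],
  [0,0,-0.004],
  [0,0,-0.004],
  [0,0,-0.004],
  [0,0,-0.004],
  [0,0,-0.05],
  [0,0,-0.14],
  [0,0,-0.25],
  [0,0,-0.33],
  [0,0,-0.33],
  [0,0,-0.33],
], turn=[0,0,0,0,0,0,0,0,0,0,0], fingers=0)

```text
time_s: 46.78
ee_pos: [437.4, -194.7, 147.5]
ee_rot: [-180.0, -0.0, 106.3]
force: [-0.5, -0.2, 0.2]
gripper_width: 45.6
gripper_force: 0.0
```

```bash
cat > m11.py <<'E'
from h import *
f=grab('wrist');s=env.state();print(s['ee_pos'],s['ee_rot'],s['time_s'],s['gripper_width'],s['force'])
m=hsv(f,(100,90,20),(130,255,255),(200,60,440,300));c=big(m)[0].reshape(-1,2);print('blue',c.min(0),c.max(0))
C=R.from_euler('z',16.3,degrees=True).as_matrix()
for d in(0,6): print('pred top raised',d,pix(f,np.array([[34,59.5,56+d],[-34,59.5,56+d],[34,-10,56+d],[-34,-10,56+d]])@C.T+[437.9,-195.1,0]).round(1).tolist())
for r in range(c[:,1].min(),c[:,1].min()+110,12):
    w=np.where(m[r])[0];print(r,w[0],w[-1],end='; ')
k=cv2.morphologyEx(m,cv2.MORPH_CLOSE,np.ones((25,25)));r=rect(f,big(k)[0],56);print(r)
E
python3 m11.py
```

```text
[ 437.17965816 -194.59152029  147.09970414] [-1.79922533e+02 -6.34364953e-02  1.06286549e+02] 46.825 45.89496296862348 [-0.70292948 -1.25236569 -0.70000719]
blue [277 164] [364 299]
pred top raised 0 [[365.9, 164.2], [275.8, 164.3], [363.0, 252.1], [278.7, 252.1]]
pred top raised 6 [[366.8, 164.8], [274.9, 164.8], [363.8, 254.3], [277.9, 254.4]]
164 321 321; 176 278 364; 188 278 364; 200 279 363; 212 279 363; 224 279 363; 236 280 362; 248 280 362; 260 281 361; 272 281 361; [ 436.7 -191.    66.7  110.9  106.3]
```

```bash
python3 -c "
from workcell import env
print(env.job_done())"
```

```text
the job is handed in; nothing more can be done
None
```

The radio is back together in the order asked and handed in at about 47 s, with the cover seated on the chassis; the first battery grips missed because the fingertips sit about 19–23 mm behind the reported TCP, not 11 mm ahead, and the battery was released perhaps 1–2 mm above the holder floor because the pads rested on its clips.

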